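# Scrape the sawn-off chips off the bench plate and clip the scraper away

## Robot

A 7-joint arm with a two-finger parallel gripper is mounted at the origin on the work surface. World frame = base frame: x ahead of the robot, y to its left, z up, the work surface at z = 0. Lengths are in m, angles in rad, forces in N, time in s.
With the tool pointing down it reaches from about 0.35 to 0.9 m from the base axis. Payload 8.1 kg.
Tool frame: the origin (TCP) lies at the very end of the fingers, on their centre line; the grasp point (between the pads) lies 19 mm behind it; z points along the fingers, y is the direction in which the jaws open and shut (so a half turn about z gives the same grasp; the last joint's range is limited). The gripper opens to 92 mm and grips with 3 to 60 N. Pads are 19 mm wide; open, the fingers measure 130 mm over their backs; the gripper's body (75 mm by 190 mm) begins 47 mm behind the grasp point.
Start: joints at [1.126, 0.434, 0.025, 1.573, -0.012, 1.134, -0.075], TCP at [0.209, -0.589, 0.227] pointing down, gripper open.
Joint ranges: [-2.62, 2.62], [-0.44, 2.09], [-1.27, 1.32], [0.08, 2.57], [-1.32, 4.46], [0.12, 2], [-2.74, 2.74]. Speed limits (rad/s): [2.22, 2.22, 3.01, 3.01, 3.14, 3.14, 3.14].

## Interface

Orientations are given as a unit quaternion [w, x, y, z].
In Python, from station import manip gives the robot as it stands. Calls block until the motion is done:
- manip.reach(position, orientation): joint-space move of the TCP to a pose.
- manip.movel(position, attitude=None, max_speed=0.15, guard=None): straight line of the TCP; attitude=None keeps the orientation; max_speed is the mean speed in m/s. With guard (N) it stops when the force on the tool has changed by that much, and returns True; else False.
- manip.movej(angles): joint-space move.
- manip.command_gripper(opening, force=None): finger opening in m; force is the grip in N (None keeps the last); returns when the fingers have stopped.
- manip.sleep(seconds).
- manip.inverse_kinematics(position, orientation): joint angles nearest the present ones, or None.
- manip.read_state(): the state.
- manip.read_camera(name): name is "scene" or "top"; returns a dict with "color" (400x640x3 uint8, red, green, blue), "intrinsics" (3x3 intrinsics, pixels), "xyz" and "orientation" of the camera in the world. Camera axes: x right, y down, z forward; pixel columns grow to the right and rows downward; lengths in m; the calibration is good to about 2 mm. A picture is of the moment at which its call begins. There is no depth.
A pose or a line that the arm cannot do raises manip.MotionError and nothing moves.
- manip.hand_in(): hands the job in, once; it reports no verdict.
Trained networks look in the newest picture that a camera, given by its name, has taken for a name from the list of things; names that differ only in an ending like _2 or _b are one class to them, and where a whole thing is asked for, a point or a joint stands for the part that bears it (a point fixed in the world has none). Each returns a list of dicts, best first, with "confidence" (0 to 1); they miss things now and then, are a little off and sometimes report something else, mostly with a low value. They report only what shows in the picture. A call takes as long as a camera call. They do not tell look-alikes from the thing itself.
- manip.look_for(camera, target): "point" ([x, y, z] in m, in world coordinates, good to about 4 mm: the middle of the surface that is visible of it).
- manip.pinpoint(camera, target): "point" ([x, y, z] in m, in world coordinates, good to about 4 mm: a listed point, or the origin of a listed thing).
The state is a dict: "t": time; "joint_pos": joint angles; "joint_vel": joint speeds; "joint_torque": joint torques, N m; "tcp_pos": TCP position; "ee_rot": TCP orientation; "wrist_force": force on the tool from outside, world axes, zero at the start; "ft_torque": the same for the moment, N m; "opening": finger opening in m.
Only numpy, scipy, OpenCV 4.12 (cv2) and the standard library are available. Lean on these libraries where they do the work, as an engineer would, in place of code of your own. Each camera call takes 0.05 s, during which the arm holds its last target.

## Task

Take the scraper by its wooden grip and push all eight loose metal chips off the bench plate into the grey chip tray beside it, moving them with the scraper only, never with the gripper. Then put the scraper away: foot down on the bench and lined up along the rail, its shank pressed fully home into the free spring clip of the tool rail, and let go. Leave the parts case, the oil bottle and the spool where they stand.

Things in the scene. Friction and masses are not known exactly. Their poses are not given: they have to be found in the camera images.
- scraper: Hand scraper, 0.26 kg, standing on its foot: a black hard-plastic block with steel edges, 110 mm long (its x), 28 mm thick (its y), 25 mm high. On its middle a polished round steel shank, 16 mm in diameter, 28 to 66 mm above the underside; above that a wooden grip, 36 mm along x, 22 mm along y, flat sides, 66 to 114 mm above the underside. Origin: centre of the underside; z up.
- shank (a point): Point on the scraper's shank axis, 45 mm above its underside: the part that goes in the clip.
- plate: Fixed ground-steel bench plate, 150 mm (x) by 220 mm (y), flat top 40 mm above the bench, no rim; the slab is 18 mm thick and overhangs its base. Origin: on the bench under its centre; z up. The chip tray lies along its +y or its -y edge.
- chip_tray: Fixed low grey sheet-metal tray, open on top, 150 mm (x) by 110 mm (y), walls 20 mm high and 3 mm thick, floor 3 mm. It stands beside the plate with its near wall 8 mm under the plate's overhanging edge, its axes parallel to the plate's. Origin: centre of the underside.
- rail: Fixed aluminium tool rail, 300 mm long (its y), bar 36 to 54 mm above the bench, bar face 10 mm behind the clip seats. Clips at y = -105, 0 (free), +105 mm; a pin punch and a deburring tool, 16 mm thick, up to 100 mm high, fill the outer two. Posts at y = -140 and +140 mm; the scraper's foot passes under the bar. Its +x is level and points into the clips. Origin: on the bench under the free seat.
- clip_seat (a point): Seat of the free clip, 45 mm above the bench: the shank's axis lies here when home. Two spring-steel arms, 38 to 52 mm above the bench, with a neck about 8 mm in front of the seat, narrower than the shank, and lips flared to a 30 mm wide mouth 20 mm in front. Press the shank in level along the rail's +x: it resists with about 4 to 10 N, then snaps home and is held.
- case: Bystander: closed small-parts case, 120 x 60 mm, 35 mm high, 0.45 kg, beside the plate opposite the tray. Origin: centre of the underside.
- oil: Bystander: small white oil bottle, 36 mm diameter, 95 mm high. Origin: centre of the underside.
- spool: Bystander: grey wire spool, 54 mm diameter, 34 mm high. Origin: centre of the underside.
- chip1: Loose chip on the plate: steel slice of 16 mm square bar, 16 x 16 x 6 mm, 10 to 12 g. Origin: centre of the underside as it first lies.
- chip2: Loose chip on the plate: steel slice of 17 mm round bar, 6 mm thick, 10 to 12 g. Origin: centre of the underside as it first lies.
- chip3: Loose chip on the plate: steel slice of hexagon bar, 18 mm over the corners, 6 mm thick, 10 to 12 g. Origin: centre of the underside as it first lies.
- chip4: Loose chip on the plate: steel end of flat bar, 22 x 12 x 5 mm, 10 to 12 g. Origin: centre of the underside as it first lies.
- chip5: Loose chip on the plate: steel slice of 16 mm square bar, 16 x 16 x 6 mm, 10 to 12 g. Origin: centre of the underside as it first lies.
- chip6: Loose chip on the plate: steel slice of 17 mm round bar, 6 mm thick, 10 to 12 g. Origin: centre of the underside as it first lies.
- chip7: Loose chip on the plate: steel slice of hexagon bar, 18 mm over the corners, 6 mm thick, 10 to 12 g. Origin: centre of the underside as it first lies.
- chip8: Loose chip on the plate: steel end of flat bar, 22 x 12 x 5 mm, 10 to 12 g. Origin: centre of the underside as it first lies.
Mind the look-alikes: they are no part of the job. What is shaped like the chip_tray but blue or red is not meant.

How it is judged:
On the way:
1. all eight chips lie in the chip tray (x of chip1 in the frame of chip_tray between -0.075 and 0.075 m and y of chip1 in the frame of chip_tray between -0.055 and 0.055 m and z of each of chip1, chip2, chip3, chip4, chip5, chip6, chip7, chip8 in the frame of chip_tray below 0.034 m and x of chip2 in the frame of chip_tray between -0.075 and 0.075 m and y of chip2 in the frame of chip_tray between -0.055 and 0.055 m and x of chip3 in the frame of chip_tray between -0.075 and 0.075 m and y of chip3 in the frame of chip_tray between -0.055 and 0.055 m and x of chip4 in the frame of chip_tray between -0.075 and 0.075 m and y of chip4 in the frame of chip_tray between -0.055 and 0.055 m and x of chip5 in the frame of chip_tray between -0.075 and 0.075 m and y of chip5 in the frame of chip_tray between -0.055 and 0.055 m and x of chip6 in the frame of chip_tray between -0.075 and 0.075 m and y of chip6 in the frame of chip_tray between -0.055 and 0.055 m and x of chip7 in the frame of chip_tray between -0.075 and 0.075 m and y of chip7 in the frame of chip_tray between -0.055 and 0.055 m and x of chip8 in the frame of chip_tray between -0.075 and 0.075 m and y of chip8 in the frame of chip_tray between -0.055 and 0.055 m), for 0.2 s.
At the end, for the whole second after the job is handed in: All eight chips lie in the chip tray (within its outline, origins under 34 mm above its underside); the scraper is at rest in the free clip: shank within 5 mm of the seat, upright within 0.1 rad, foot under 10 mm above the bench and along the rail within 0.35 rad (all of step 1 and horizontal distance between shank and clip_seat below 0.005 m and angle between scraper's own z axis and vertical below 0.1 rad and height (world z) of scraper below 0.01 m and angle between the x axis of scraper and the y axis of rail, either way round below 0.35 rad and linear speed of scraper below 0.02 m/s); the robot touches nothing.
It fails at once if the gripper or arm touches a chip (contact force between any of the fingers, the arm and chip1 above 0.5 N or contact force between any of the fingers, the arm and chip2 above 0.5 N or contact force between any of the fingers, the arm and chip3 above 0.5 N or contact force between any of the fingers, the arm and chip4 above 0.5 N or contact force between any of the fingers, the arm and chip5 above 0.5 N or contact force between any of the fingers, the arm and chip6 above 0.5 N or contact force between any of the fingers, the arm and chip7 above 0.5 N or contact force between any of the fingers, the arm and chip8 above 0.5 N).
It fails at once if the case, the oil bottle or the spool is moved by more than 30 mm or the bottle tipped over (distance of any of case, oil, spool from where it was at the start of the episode above 0.03 m or angle between oil's own z axis and vertical above 0.5 rad).
It also fails if it takes over 64 s, if anything falls off the work surface, if the arm or the gripper's body presses on something with over 40 N, if the wrist force passes 120 N, or if a joint passes its speed limit or range.

## Working session

There is one attempt and no reset: what is moved stays moved. The work goes in short steps, each a Python script; the robot and the scene stay as the last script left them, time stands still between calls to the robot, and variables do not carry over. Pictures are saved under pics/ and viewed, and the job is handed in when it is done.

```bash
ls; mkdir -p pics; python3 - <<'E'
from station import manip
import cv2,numpy as np
s=manip.read_state();print(s['t'],s['tcp_pos'],s['ee_rot'],s['opening'])
for c in ('scene','top'):
    r=manip.read_camera(c);cv2.imwrite(f'pics/{c}0.png',cv2.cvtColor(r['color'],cv2.COLOR_RGB2BGR));print(c,r['intrinsics'],r['xyz'],r['orientation'])
    for t in ['scraper','plate','chip_tray','rail','clip_seat','case','oil','spool','shank']:
        print(t,[(np.round(d['point'],3).tolist(),round(d['confidence'],2)) for d in manip.pinpoint(c,t)[:3]])
print(manip.read_state()['t'])
E
```

```text
pics
0.0 [ 0.20925749 -0.58838278  0.22596782] [-7.47494035e-04  9.85438384e-01  1.70031136e-01 -2.12589254e-04] 0.09188247868793031
scene [[387.025945     0.         322.00209822]
 [  0.         387.025945   203.6730626 ]
 [  0.           0.           1.        ]] [ 1.00330889 -0.46634486  0.6511736 ] [-0.39174045  0.82900193  0.36297962 -0.16595485]
scraper [([0.465, 0.388, 0.004], 0.92)]
plate [([0.479, 0.044, 0.004], 0.77)]
chip_tray [([0.494, -0.11, -0.0], 0.86), ([0.252, -0.229, -0.0], 0.61), ([0.515, 0.035, 0.036], 0.34)]
rail [([0.686, -0.004, 0.001], 0.74)]
clip_seat [([0.688, -0.005, 0.047], 0.78)]
case [([0.469, 0.207, -0.003], 0.62), ([0.5, -0.002, 0.042], 0.35)]
oil [([0.444, -0.364, -0.003], 0.77)]
spool [([0.624, -0.32, 0.002], 0.67)]
shank [([0.47, 0.387, 0.047], 0.72)]
top [[447.16575804   0.         311.98987934]
 [  0.         447.16575804 202.52351072]
 [  0.           0.           1.        ]] [0.35214507 0.0166982  1.05622599] [-0.04932382  0.71004968 -0.69826246  0.07632919]
scraper [([0.467, 0.39, -0.0], 0.77), ([0.51, 0.038, 0.041], 0.51)]
plate [([0.479, 0.052, -0.0], 0.96)]
chip_tray [([0.494, -0.106, 0.001], 0.97), ([0.782, -0.313, -0.001], 0.84), ([0.25, -0.234, -0.002], 0.63)]
rail [([0.682, -0.008, -0.001], 0.83), ([0.449, 0.101, 0.039], 0.54)]
clip_seat [([0.685, -0.002, 0.043], 0.78)]
case [([0.462, 0.199, 0.001], 0.9), ([0.478, 0.055, 0.001], 0.4), ([0.494, -0.107, 0.0], 0.35)]
oil [([0.445, -0.364, 0.003], 0.77)]
spool [([0.619, -0.325, 0.006], 0.57)]
shank [([0.467, 0.389, 0.044], 0.81), ([0.501, 0.11, 0.04], 0.61)]
1.0
```

View pics/scene0.png

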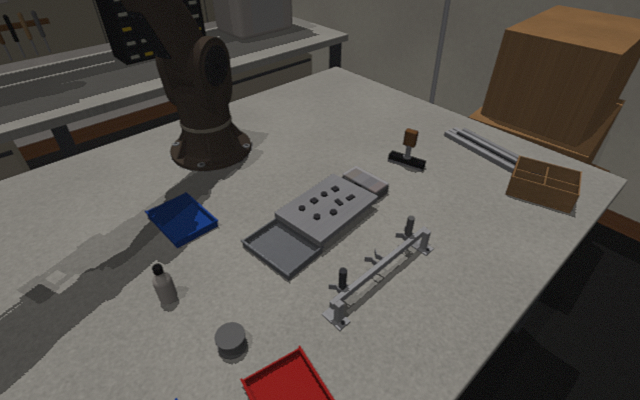

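View pics/top0.png

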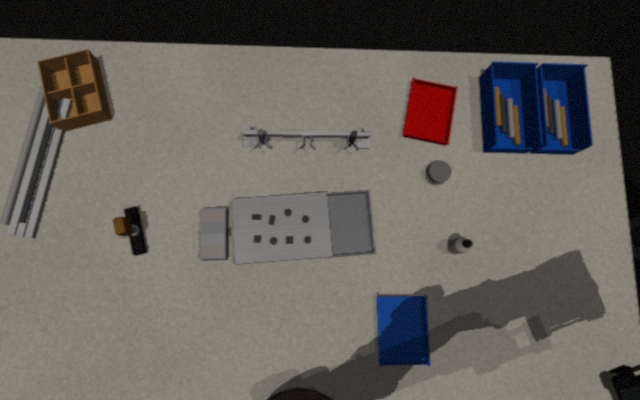

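Top view: grey tray at (350,222), plate (280,227) with eight chips, case (214,233), scraper (133,230), rail (305,133). Blue tray (403,330) and red tray (430,112) are the look-alikes, so the grey one it is. Next I'll rectify the view for accurate poses.

```bash
cat > h.py <<'E'
from station import manip
import cv2,numpy as np
from scipy.spatial.transform import Rotation as R
def cam(c):
    return manip.read_camera(c)
def M(r): 
    q=r['orientation'];Rw=R.from_quat([q[1],q[2],q[3],q[0]]).as_matrix()
    return Rw.T, r['xyz'], r['intrinsics']
def proj(r,P):
    A,t,K=M(r);p=(A@(np.atleast_2d(P)-t).T);p=K@p;return (p[:2]/p[2]).T
def unproj(r,uv,z):
    A,t,K=M(r);d=A.T@np.linalg.inv(K)@np.array([uv[0],uv[1],1.]);return t+d*(z-t[2])/d[2]
def ortho(r,x0,x1,y0,y1,z,s=0.0005):
    # image up=+x, left=+y ; px -> x=x1-v*s, y=y1-u*s
    w=[(x1,y1),(x1,y0),(x0,y0),(x0,y1)]
    src=proj(r,[(a,b,z) for a,b in w]).astype(np.float32)
    W=int(round((y1-y0)/s));H=int(round((x1-x0)/s))
    dst=np.float32([(0,0),(W,0),(W,H),(0,H)])
    return cv2.warpPerspective(r['color'],cv2.getPerspectiveTransform(src,dst),(W,H),flags=cv2.INTER_CUBIC)
def save(n,im): cv2.imwrite(f'pics/{n}.png',cv2.cvtColor(im,cv2.COLOR_RGB2BGR))
E
python3 - <<'E'
from h import *
r=cam('top')
save('o_plate',ortho(r,.36,.60,-.2,.28,.04,.0006))
save('o_rail',ortho(r,.60,.76,-.2,.2,.054,.0005))
save('o_scr',ortho(r,.38,.56,.28,.50,.025,.0003))
E
```

```text
(no output)
```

View pics/o_plate.png

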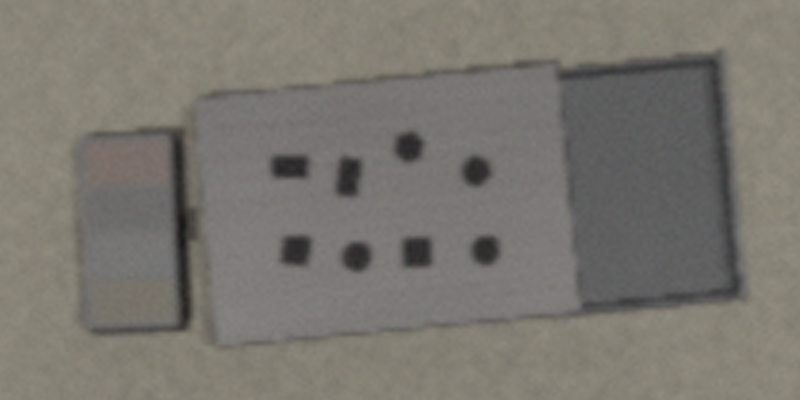

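View pics/o_rail.png

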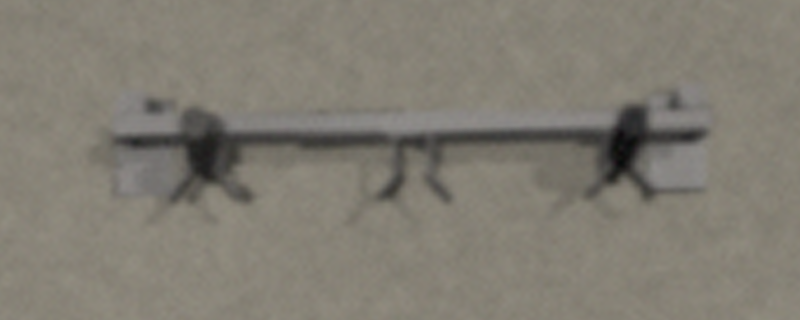

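View pics/o_scr.png

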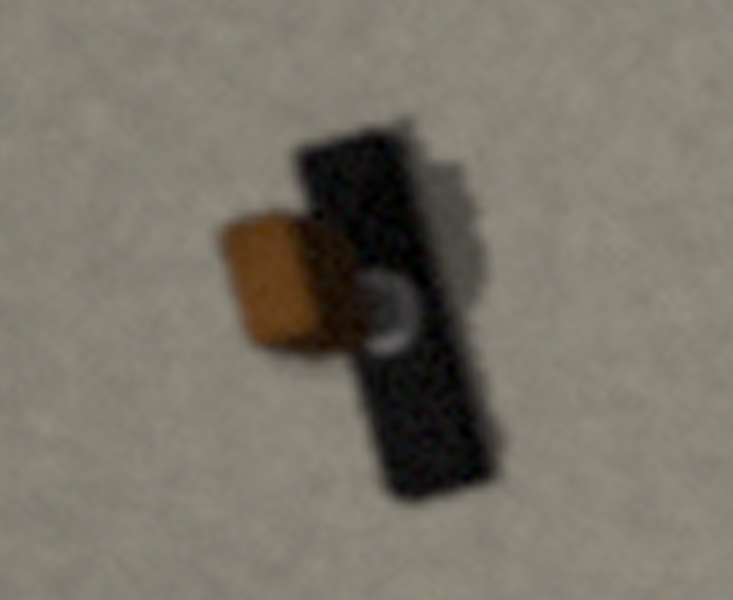

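```bash
cat > fit.py <<'E'
from h import *
from scipy.optimize import minimize
def box(x0,x1,y0,y1,z0,z1): return np.array([(x,y,z) for x in(x0,x1) for y in(y0,y1) for z in(z0,z1)])
foot=box(-.055,.055,-.014,.014,0,.025); grip=box(-.018,.018,-.011,.011,.066,.114)
def tf(P,p,z=0): 
    c,s=np.cos(p[2]),np.sin(p[2]);return P@np.array([[c,-s,0],[s,c,0],[0,0,1]]).T+[p[0],p[1],z]
def hullmask(r,P,S=4):
    uv=proj(r,P);h=cv2.convexHull(uv.astype(np.float32))[:,0];m=np.zeros((400,640),np.uint8)
    cv2.fillConvexPoly(m,np.round(h*16).astype(np.int32),255,shift=4,lineType=cv2.LINE_AA);return m/255.
def segs(r):
    c=r['color'].astype(int);dark=(c.max(2)<38);wood=(c[...,0]-c[...,2]>30)&(c[...,0]>1.5*c[...,2])
    return dark,wood
E
python3 - <<'E'
from fit import *
ims=[cam('top'),cam('scene')]
p0=np.array([.467,.388,.27])
data=[]
for r in ims:
    dark,wood=segs(r);roi=hullmask(r,tf(box(-.09,.09,-.06,.06,-.02,.14),p0))>0
    data.append((r,(dark&roi).astype(float),(wood&roi).astype(float)));print(dark[roi].sum(),wood[roi].sum())
def cost(p,which=(0,1)):
    s=0
    for i in which:
        r,d,w=data[i];g=hullmask(r,tf(grip,p));f=hullmask(r,tf(foot,p))*(1-g)
        s+=np.abs(g-w).sum()+np.abs(f-d).sum()*(1-0)
    return s
for wh in [(0,),(1,),(0,1)]:
    b=minimize(cost,p0,args=(wh,),method='Nelder-Mead',options=dict(initial_simplex=p0+np.array([[0,0,0],[.008,0,0],[0,-.008,0],[0,0,.1]])))
    print(wh,b.x.round(4),b.fun)
o=[]
for r,d,w in data:
    im=r['color'].copy();
    for P in(foot,grip):
        h=cv2.convexHull(proj(r,tf(P,b.x)).astype(np.float32));cv2.polylines(im,[np.round(h*16).astype(int)],True,(0,255,0),1,shift=4)
    c=proj(r,[p0[0],p0[1],.05])[0].astype(int);o.append(cv2.resize(im[c[1]-35:c[1]+35,c[0]-35:c[0]+35],(400,400),interpolation=cv2.INTER_NEAREST))
save('fit1',np.hstack(o))
# rail crops
o=[]
for r in ims:
    c=proj(r,[.69,0,.05])[0].astype(int);o.append(cv2.resize(r['color'][c[1]-45:c[1]+45,c[0]-75:c[0]+75],(800,480)[:2] if 0 else (750,450),interpolation=cv2.INTER_CUBIC)[:,:])
save('rail_top',o[0]);save('rail_scene',o[1])
for c in('top','scene'):
    for t in ['rail','clip_seat','plate','chip_tray']:
        d=manip.pinpoint(c,t);print(c,t,np.round(d[0]['point'],3) if d else None)
E
```

```text
616 181
278 59
(0,) [0.4652 0.3882 0.2838] 543.3083583237217
(1,) [0.4585 0.3945 0.5383] 471.98039215686276
(0, 1) [0.4646 0.3886 0.284 ] 1044.617008842753
top rail [ 0.682 -0.008  0.002]
top clip_seat [ 0.688 -0.004  0.042]
top plate [0.481 0.051 0.   ]
top chip_tray [ 0.78  -0.312 -0.003]
scene rail [ 0.683 -0.008 -0.002]
scene clip_seat [ 0.69  -0.007  0.051]
scene plate [0.478 0.05  0.001]
scene chip_tray [ 0.251 -0.228  0.002]
```

View pics/fit1.png

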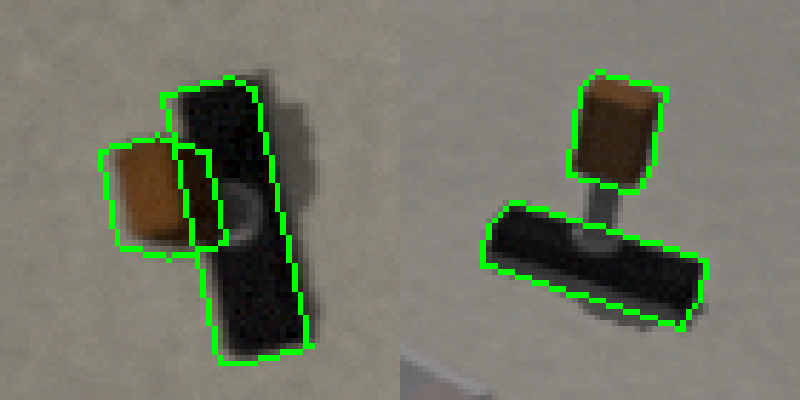

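View pics/rail_top.png

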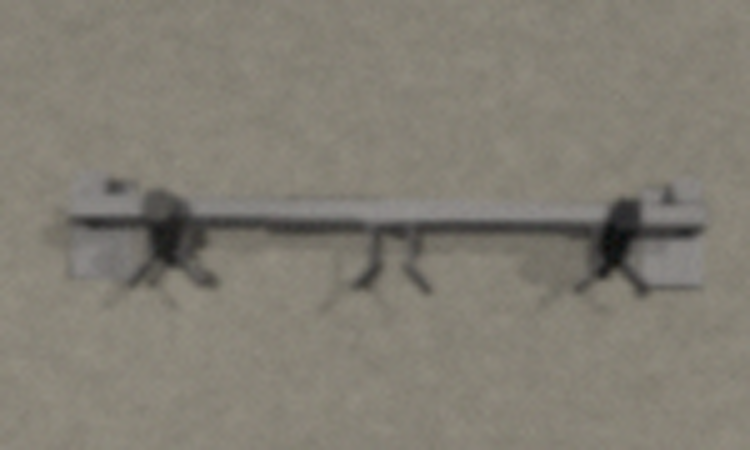

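View pics/rail_scene.png

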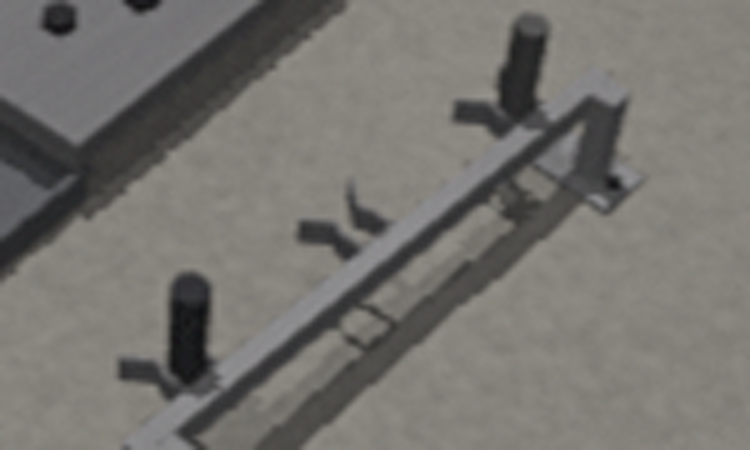

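```bash
python3 - <<'E'
from h import *
r=cam('top');c=proj(r,[.69,0,.05])[0].astype(int);f=lambda u,v,z:unproj(r,((u+.5)/5-.5+c[0]-75,(v+.5)/5-.5+c[1]-45),z)[:2].round(4)
print('clip arms mid',f(393,245,.052),f(394,285,.052))
a,b=f(75,217,.054),f(700,230,.054);print('front edge',a,b,(a+b)/2,np.arctan2(*(a-b)[::1])) 
a,b=f(70,278,.003),f(700,288,.003);print('base',a,b,(a+b)/2,np.arctan2(*(a-b)))
r2=cam('scene');c=proj(r2,[.69,0,.05])[0].astype(int);g=lambda u,v,z:unproj(r2,((u+.5)/5-.5+c[0]-75,(v+.5)/5-.5+c[1]-45),z)[:2].round(4)
print('scene lips top',g(300,222,.052),g(349,183,.052))
print('scene tools top',g(190,285,.1),g(530,25,.1))
# overlay of hypothesised seat
for yaw in (0,):pass
print('plate pinpoints done',manip.read_state()['t'])
# ik checks
q=lambda psi:(lambda o:[o[3],o[0],o[1],o[2]])((R.from_euler('z',psi)*R.from_euler('x',np.pi)).as_quat())
for nm,p,ps in [('grasp',[.466,.386,.064],.28),('push0',[.468,.14,.106],.087),('push1',[.49,-.06,.106],.087),('ins0',[.62,-.005,.066],np.pi/2),('ins',[.687,-.005,.066],np.pi/2)]:
  for k in (-1,0,1):
    for base in (ps+k*np.pi,):
      j=manip.inverse_kinematics(p,q(base));print(nm,round(base,2),None if j is None else np.round(j,2))
E
```

```text
clip arms mid [ 0.6826 -0.0074] [ 0.6632 -0.0082]
front edge [0.6917 0.1409] [ 0.6931 -0.1518] [ 0.6924  -0.00545] -0.004783017847383825
base [0.6779 0.1484] [ 0.6806 -0.1601] [ 0.67925 -0.00585] -0.008751802479760306
scene lips top [ 0.665  -0.0225] [0.6641 0.0095]
scene tools top [ 0.6857 -0.1115] [0.6822 0.0994]
plate pinpoints done 1.65
grasp -2.86 [-0.13  0.84 -1.06  1.73  0.83  1.09  0.38]
grasp 0.28 [-0.25  0.72 -0.81  1.74  0.63  0.95 -2.61]
grasp 3.42 [-0.13  0.84 -1.06  1.73  0.83  1.09  0.38]
push0 -3.05 [ 0.37  0.6  -1.07  1.98  0.65  0.95  0.63]
push0 0.09 [ 0.05  0.43 -0.59  2.    0.33  0.8  -2.21]
push0 3.23 [ 0.37  0.6  -1.07  1.98  0.65  0.95  0.63]
push1 -3.05 [ 0.57  0.48 -0.74  1.98  0.43  0.84  1.25]
push1 0.09 [ 0.23  0.39 -0.28  2.01  0.15  0.76 -1.62]
push1 3.23 [ 0.57  0.48 -0.74  1.98  0.43  0.84  1.25]
ins0 -1.57 [-0.74  0.89  1.14  1.81 -0.92  1.09 -2.39]
ins0 1.57 [ 0.31  0.67 -0.58  1.71  0.45  0.9  -0.47]
ins0 4.71 [-0.74  0.89  1.14  1.81 -0.92  1.09 -2.39]
ins -1.57 [-0.67  0.98  1.14  1.62 -0.95  1.19 -2.45]
ins 1.57 [ 0.29  0.77 -0.6   1.53  0.48  1.   -0.45]
ins 4.71 [-0.67  0.98  1.14  1.62 -0.95  1.19 -2.45]
```

```bash
cat >> h.py <<'E'
def q(psi):
    o=(R.from_euler('z',psi)*R.from_euler('x',np.pi)).as_quat();return [o[3],o[0],o[1],o[2]]
def st(n=''):
    s=manip.read_state();e=s['ee_rot'];X=R.from_quat([e[1],e[2],e[3],e[0]]).as_matrix()
    print(n,'t',round(s['t'],2),'tcp',s['tcp_pos'].round(4) if hasattr(s['tcp_pos'],'round') else s['tcp_pos'],'psi',round(float(np.arctan2(X[1,0],X[0,0])),3),'F',np.round(s['wrist_force'],1),'open',round(s['opening'],4));return s
E
python3 - <<'E'
from h import *
manip.reach([.466,.386,.20],q(.28-np.pi));st('above')
r=cam('top');save('ab_top',r['color']);r=cam('scene');save('ab_scene',r['color'])
E
```

```text
above t 5.16 tcp [0.4667 0.3853 0.1999] psi -2.863 F [ 0.1 -0.7 -1.2] open 0.0918
```

View pics/ab_top.png

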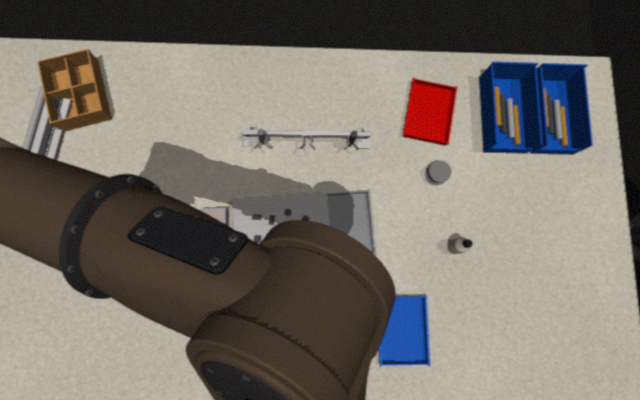

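View pics/ab_scene.png

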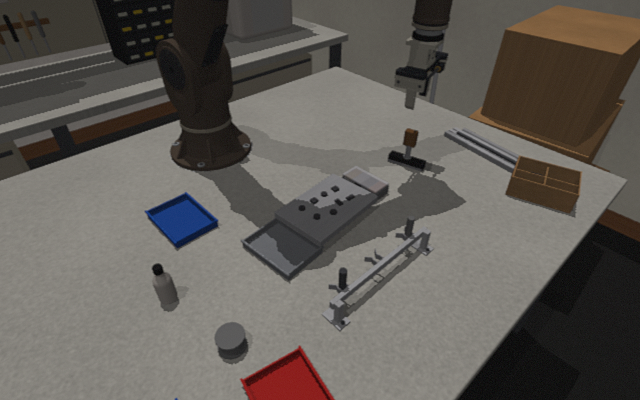

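The top camera is blocked by the arm. The scene view shows the gripper at (420,80), above the scraper at (408,150). Now the descent and grip.

```bash
python3 - <<'E'
from h import *
hit=manip.movel([.466,.386,.064],max_speed=.12,guard=12);st(hit)
manip.command_gripper(.030,force=20);st('half')
save('half',cam('scene')['color'][80:220,330:510].repeat(4,0).repeat(4,1))
E
```

```text
False t 6.54 tcp [0.4663 0.3865 0.0648] psi -2.862 F [-0.5 -0.8  0.6] open 0.0916
half t 7.63 tcp [0.466 0.386 0.064] psi -2.862 F [0.3 0.2 0.1] open 0.03
```

View pics/half.png

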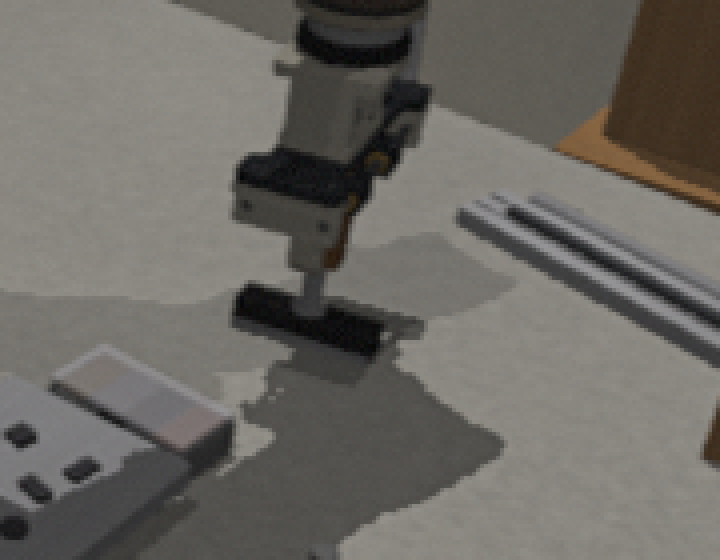

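```bash
cat >> h.py <<'E'
th=.087;C=np.array([.4785,.049]);D=np.array([np.sin(th),-np.cos(th)]);E_=np.array([np.cos(th),np.sin(th)])
def pl(e,d,z): 
    p=C+e*E_+d*D;return [p[0],p[1],z]
E
python3 - <<'E'
from h import *
manip.command_gripper(.0,force=55);st('closed')
manip.movel([.466,.386,.15],max_speed=.15);st('lift')
manip.movel(pl(0,-.089,.15),q(th-np.pi),max_speed=.15);st('over')
manip.movel(pl(0,-.089,.112),max_speed=.08);st('low')
save('low',cam('scene')['color'][120:270,230:430].repeat(4,0).repeat(4,1))
E
```

```text
closed t 7.99 tcp [0.466 0.386 0.064] psi -2.862 F [0.5 0.2 0.1] open 0.0219
lift t 8.72 tcp [0.4659 0.3853 0.1492] psi -2.862 F [-0.7 -0.1 -2.9] open 0.0219
over t 10.53 tcp [0.4707 0.1385 0.1501] psi -3.053 F [-0.4  0.2 -3.1] open 0.0217
low t 11.15 tcp [0.4706 0.1379 0.1118] psi -3.054 F [-0.9 -0.2 -2.5] open 0.022
```

View pics/low.png

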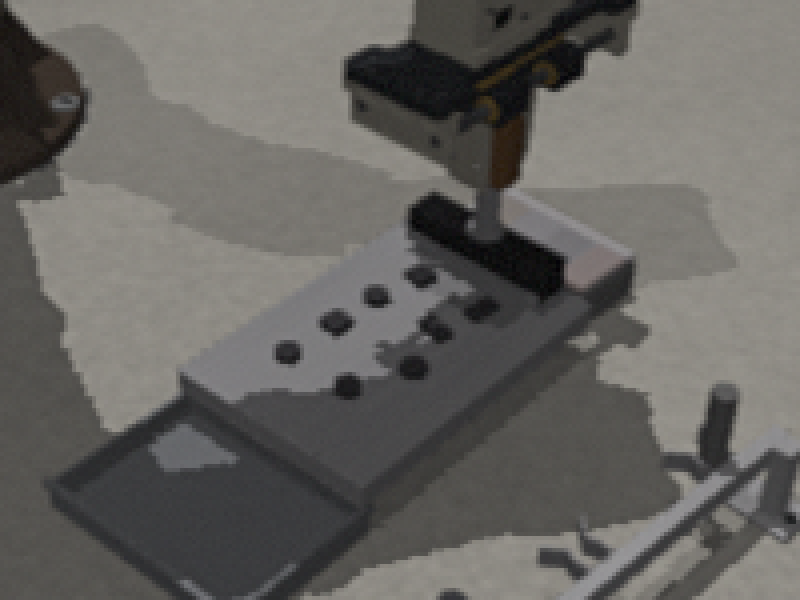

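The scraper is square to the plate at (480,240) in the crop and spans both chip rows. Touch down, then push.

```bash
python3 - <<'E'
from h import *
h=manip.movel(pl(0,-.089,.1035),max_speed=.02,guard=4);s=st(h)
z=max(.1045,s['tcp_pos'][2]+.0005) if h else .105
z=min(z,.1062);print('z',z)
manip.movel(pl(0,-.089,z),max_speed=.02);st()
manip.movel(pl(0,0.03,z),max_speed=.06);st('mid')
save('mid',cam('scene')['color'][120:270,230:430].repeat(4,0).repeat(4,1))
E
```

```text
True t 11.63 tcp [0.4709 0.1375 0.1039] psi -3.055 F [-0.2 -1.2  5.8] open 0.022
z 0.1045
 t 11.88 tcp [0.4707 0.1376 0.1044] psi -3.055 F [ 0.6  0.3 -2.1] open 0.0217
mid t 14.02 tcp [0.4811 0.0193 0.1045] psi -3.054 F [-0.8 -0.2 -3.2] open 0.0218
```

View pics/mid.png

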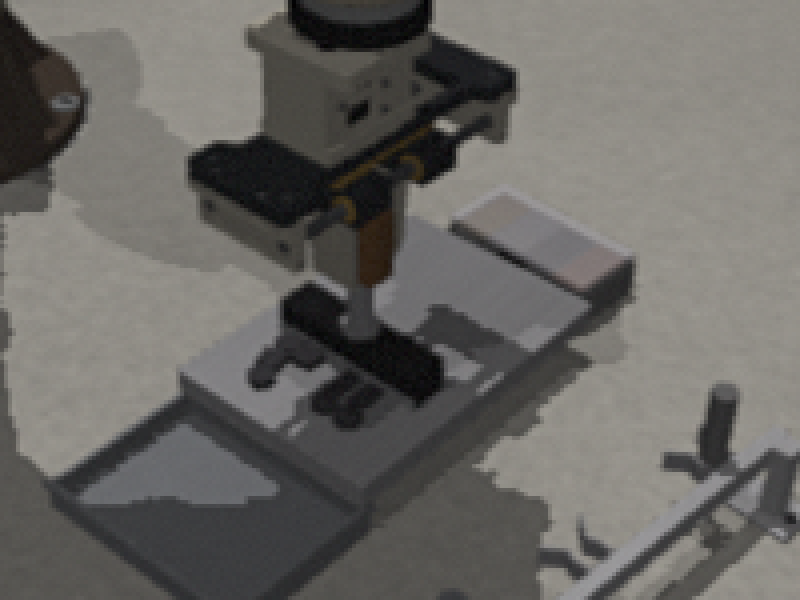

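```bash
python3 - <<'E'
from h import *
z=.1045
manip.movel(pl(0,0.07,z),max_speed=.05);st('mid2')
save('mid2',cam('scene')['color'][150:270,230:350].repeat(5,0).repeat(5,1))
E
```

```text
mid2 t 15.02 tcp [ 0.4846 -0.0205  0.1046] psi -3.055 F [-0.9 -0.3 -1.9] open 0.0214
```

View pics/mid2.png

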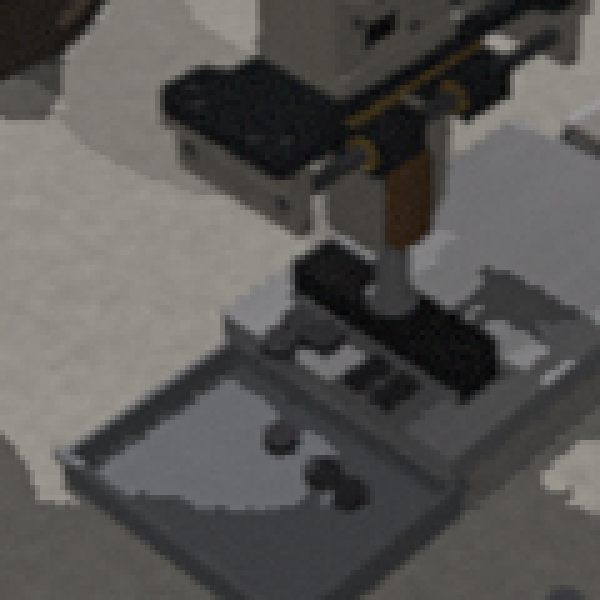

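Three chips are already in the tray at (280,438), (320,472) and (350,490) in the crop; the rest are in front of the foot. Continue past the edge.

```bash
python3 - <<'E'
from h import *
z=.1045
manip.movel(pl(0,0.118,z),max_speed=.05);st('end');manip.sleep(.3)
save('end',cam('scene')['color'][150:270,230:350].repeat(5,0).repeat(5,1))
E
```

```text
end t 16.18 tcp [ 0.4887 -0.0682  0.1046] psi -3.054 F [ 0.2 -0.4 -2.5] open 0.0219
```

View pics/end.png

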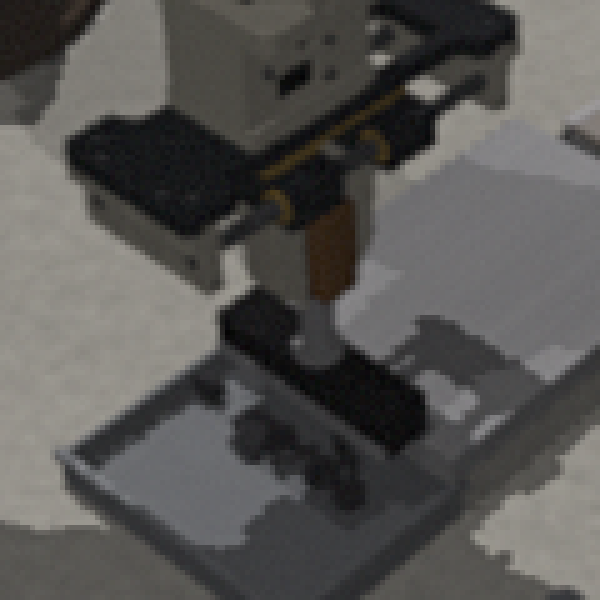

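```bash
python3 - <<'E'
from h import *
manip.movel(pl(0,0.118,.16),max_speed=.15);st('up')
manip.reach([.61,-.006,.16],q(np.pi/2+.007));st('pre')
r=cam('scene');save('pre_s',r['color']);im=r['color'][150:280,230:400];save('pre_sc',cv2.resize(im,None,fx=4.5,fy=4.5,interpolation=cv2.INTER_CUBIC))
r=cam('top');save('pre_t',r['color'])
E
```

```text
up t 17.04 tcp [ 0.4886 -0.0689  0.1597] psi -3.055 F [-0.7 -1.2 -1.8] open 0.0219
pre t 18.42 tcp [ 0.6094 -0.0063  0.1593] psi 1.579 F [-0.5  0.1 -2.1] open 0.022
```

View pics/pre_sc.png

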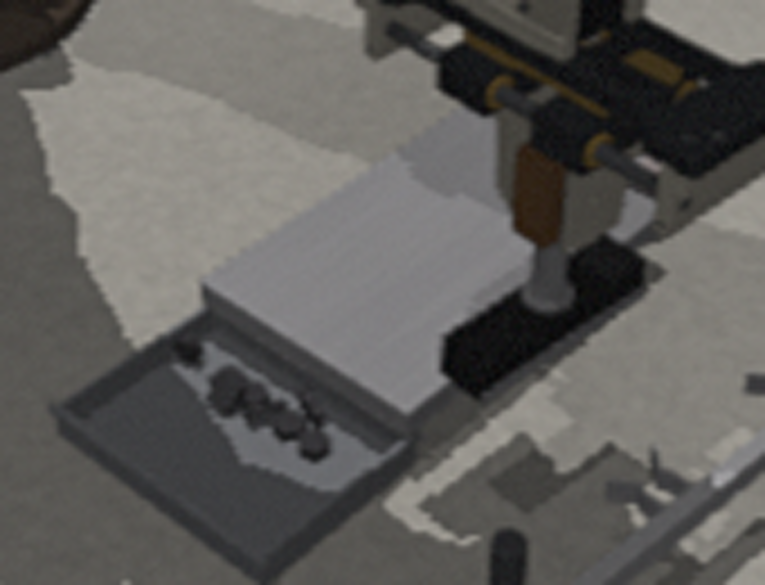

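View pics/pre_t.png

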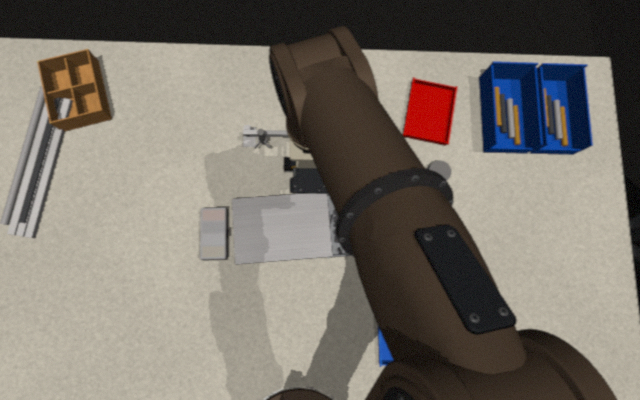

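View pics/pre_s.png

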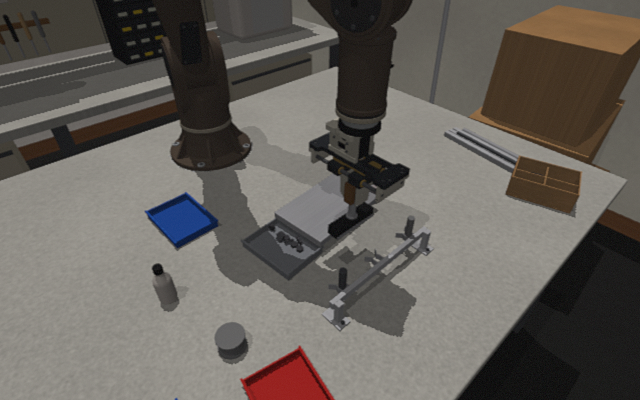

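```bash
python3 - <<'E'
from fit import *
manip.movel([.622,-.006,.066],max_speed=.12);s=st('low')
r=cam('scene')
print([(d['point'],d['confidence']) for d in manip.pinpoint('scene','shank')[:2]]);
print([(d['point'],d['confidence']) for d in manip.pinpoint('scene','clip_seat')[:2]]);
t=s['tcp_pos'];p0=np.array([t[0],t[1],np.pi/2+.007]);zb=.002
dark,wood=segs(r);
for off in (-.004,-.002,0,.002,.004):
    f=hullmask(r,tf(foot,p0+[0,off,0],zb));roi=hullmask(r,tf(box(-.075,.075,-.03,.03,-.0,.03),p0,zb))>0
    print(off,np.abs(f-dark)[roi].sum())
im=r['color'].copy()
for P in(foot,grip):
    h=cv2.convexHull(proj(r,tf(P,p0,zb)).astype(np.float32));cv2.polylines(im,[np.round(h*16).astype(int)],True,(0,255,0),1,shift=4)
seat=np.array([.684,-.0065,.052])
for a in ([0,0,0],[-.02,.015,0],[-.02,-.015,0]):
    u=proj(r,seat+a)[0].round().astype(int);im[u[1],u[0]]=(255,0,0)
c=proj(r,[.65,0,.04])[0].astype(int);save('ins0',cv2.resize(np.hstack([im[c[1]-45:c[1]+45,c[0]-45:c[0]+45],r['color'][c[1]-45:c[1]+45,c[0]-45:c[0]+45]]),None,fx=4.4,fy=4.4,interpolation=cv2.INTER_NEAREST))
E
```

```text
low t 19.46 tcp [ 0.6225 -0.0058  0.0667] psi 1.578 F [-0.1 -0.2 -0.9] open 0.0215
[([0.525, -0.08, 0.0092], 0.69), ([0.6228, -0.0091, 0.0481], 0.56)]
[([0.6897, -0.0053, 0.0481], 0.81)]
-0.004 438.0352941176471
-0.002 435.26666666666665
0 436.18431372549026
0.002 444.678431372549
0.004 461.235294117647
```

View pics/ins0.png

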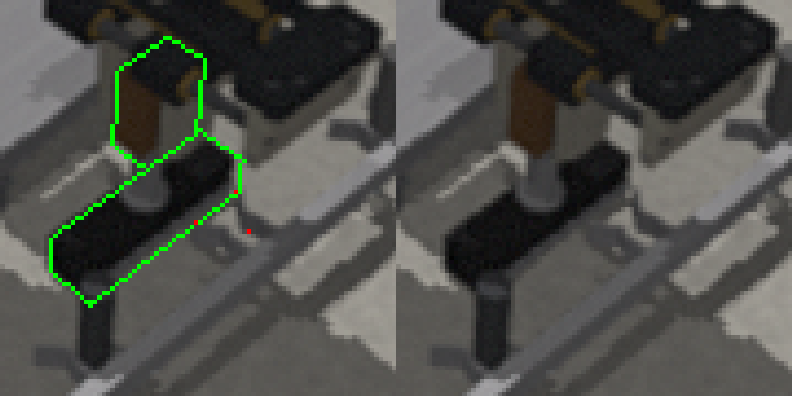

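```bash
python3 - <<'E'
from h import *
manip.movel([.622,-.006,.0655],max_speed=.1)
h=manip.movel([.662,-.006,.0655],max_speed=.08,guard=8);st(h)
x=.662
while x<.692:
    x+=.002
    h=manip.movel([x,-.006,.0655],max_speed=.02,guard=22);s=st((round(x,3),h))
    if h: break
E
```

```text
False t 20.51 tcp [ 0.6615 -0.0059  0.0652] psi 1.578 F [-0.1 -0.7 -2.5] open 0.0217
(0.664, False) t 20.76 tcp [ 0.6638 -0.006   0.0656] psi 1.578 F [-0.1 -0.2 -2.4] open 0.022
(0.666, False) t 21.01 tcp [ 0.6661 -0.006   0.0655] psi 1.578 F [-0.5  0.4 -2.1] open 0.0218
(0.668, False) t 21.26 tcp [ 0.6682 -0.006   0.0655] psi 1.578 F [ 0.4  0.5 -2.1] open 0.0221
(0.67, False) t 21.51 tcp [ 0.67   -0.0058  0.0654] psi 1.578 F [ 0.6 -0.2 -2.5] open 0.0217
(0.672, False) t 21.76 tcp [ 0.6714 -0.0052  0.0652] psi 1.578 F [-4.8  2.3 -2.1] open 0.0219
(0.674, False) t 22.01 tcp [ 0.6734 -0.0047  0.0652] psi 1.579 F [-3.8  3.2 -3. ] open 0.0218
(0.676, False) t 22.26 tcp [ 0.675  -0.0049  0.065 ] psi 1.579 F [-3.9  3.9 -2.4] open 0.0217
(0.678, False) t 22.51 tcp [ 0.6771 -0.0049  0.065 ] psi 1.579 F [-5.2  4.5 -3.2] open 0.0216
(0.68, False) t 22.76 tcp [ 0.6806 -0.005   0.0656] psi 1.578 F [ 0.4  4.6 -3.5] open 0.022
(0.682, False) t 23.01 tcp [ 0.6831 -0.0047  0.066 ] psi 1.578 F [ 0.8  5.3 -3. ] open 0.0221
(0.684, False) t 23.26 tcp [ 0.6852 -0.0049  0.0661] psi 1.578 F [ 1.1  5.2 -3.2] open 0.0217
(0.686, False) t 23.51 tcp [ 0.6867 -0.0046  0.0659] psi 1.579 F [ 0.4  5.4 -3.2] open 0.0218
(0.688, False) t 23.76 tcp [ 0.6871 -0.0046  0.0656] psi 1.579 F [-5.1  6.4 -0.1] open 0.0219
(0.69, False) t 24.01 tcp [ 0.6874 -0.0046  0.0652] psi 1.579 F [-10.1   6.3   3.2] open 0.0214
(0.692, False) t 24.26 tcp [ 0.6875 -0.0045  0.0647] psi 1.579 F [-16.3   6.4   5.4] open 0.0217
```

Snapped home: resistance fell to zero at x≈.680, then a hard stop at x≈.687. Relax, set the foot down, release and retreat.

```bash
python3 - <<'E'
from h import *
manip.movel([.687,-.004,.0645],max_speed=.02);st('relax')
manip.movel([.687,-.004,.0638],max_speed=.01,guard=8);st('down')
manip.command_gripper(.06);st('open')
manip.movel([.687,-.004,.18],max_speed=.12);st('up')
manip.reach([.30,.40,.25],q(np.pi/2+.007) if manip.inverse_kinematics([.30,.40,.25],q(np.pi/2+.007)) is not None else q(0));st('away')
r=cam('scene');save('fin_s',r['color'])
for n in('shank','clip_seat','scraper'):print(n,[(d['point'].round(4) if hasattr(d['point'],'round') else d['point'],round(d['confidence'],2)) for d in manip.pinpoint('scene',n)[:2]])
im=r['color'][150:290,240:440];save('fin_sc',cv2.resize(im,None,fx=4,fy=4,interpolation=cv2.INTER_CUBIC))
r=cam('top');save('fin_t',r['color'])
for n in('shank','clip_seat','scraper'):print(n,[(d['point'].round(4) if hasattr(d['point'],'round') else d['point'],round(d['confidence'],2)) for d in manip.pinpoint('top',n)[:2]])
E
```

```text
relax t 24.68 tcp [ 0.687  -0.0042  0.0646] psi 1.578 F [-3.6  2.5 -0.6] open 0.0219
down t 24.93 tcp [ 0.6871 -0.0042  0.064 ] psi 1.578 F [-3.1  1.6  2.3] open 0.0218
open t 25.73 tcp [ 0.687  -0.004   0.0638] psi 1.578 F [ 0.6 -0.5  0.1] open 0.0601
up t 26.85 tcp [ 0.6864 -0.0041  0.179 ] psi 1.578 F [-0.3 -0.2 -0.2] open 0.06
away t 28.88 tcp [0.3011 0.3995 0.2498] psi 1.576 F [ 0.4 -0.5  0.2] open 0.0598
shank [([0.689, -0.0061, 0.0467], 0.92)]
clip_seat [([0.6874, -0.0043, 0.049], 0.96)]
scraper [([0.6822, -0.0016, 0.0029], 0.75)]
shank [([0.687, -0.0022, 0.0468], 0.91)]
clip_seat [([0.6869, -0.0033, 0.0425], 0.7)]
scraper [([0.6857, -0.0064, -0.0026], 0.59)]
```

View pics/fin_sc.png

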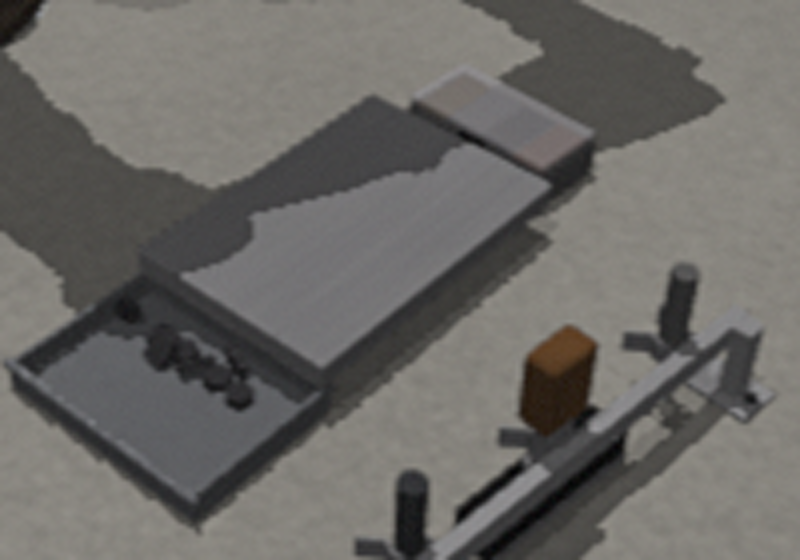

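View pics/fin_t.png

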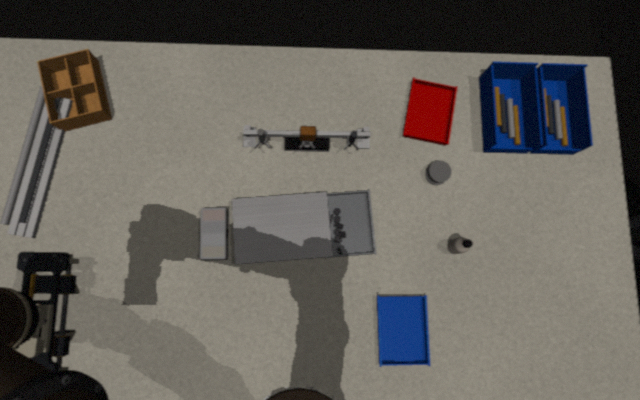

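```bash
python3 - <<'E'
from h import *
r=cam('top');a=cv2.resize(r['color'][185:265,315:385],None,fx=6,fy=6,interpolation=cv2.INTER_CUBIC)
b=cam('scene')['color'][212:262,258:324];b=cv2.resize(b,None,fx=6,fy=6,interpolation=cv2.INTER_CUBIC)
a=np.clip(a.astype(int)*1.6,0,255).astype(np.uint8);b=np.clip(b.astype(int)*1.6,0,255).astype(np.uint8)
H=max(a.shape[0],b.shape[0]);P=lambda i:np.pad(i,((0,H-i.shape[0]),(0,0),(0,0)))
o=np.hstack([P(a),P(b)]);print(o.shape);o=cv2.resize(o,None,fx=min(1,800/o.shape[1]),fy=min(1,800/o.shape[1]));save('cnt',o)
for i in range(1,9):print(i,[(np.round(d['point'],3).tolist(),round(d['confidence'],2)) for d in manip.pinpoint('top',f'chip{i}')[:3]])
print(manip.read_state()['t'])
E
```

```text
(480, 816, 3)
1 [([0.448, -0.363, -0.004], 0.67), ([0.488, -0.085, 0.011], 0.62), ([0.473, -0.085, 0.006], 0.58)]
2 [([0.448, -0.363, -0.004], 0.67), ([0.488, -0.085, 0.011], 0.62), ([0.473, -0.085, 0.006], 0.58)]
3 [([0.448, -0.363, -0.004], 0.67), ([0.488, -0.085, 0.011], 0.62), ([0.473, -0.085, 0.006], 0.58)]
4 [([0.448, -0.363, -0.004], 0.67), ([0.488, -0.085, 0.011], 0.62), ([0.473, -0.085, 0.006], 0.58)]
5 [([0.448, -0.363, -0.004], 0.67), ([0.488, -0.085, 0.011], 0.62), ([0.473, -0.085, 0.006], 0.58)]
6 [([0.448, -0.363, -0.004], 0.67), ([0.488, -0.085, 0.011], 0.62), ([0.473, -0.085, 0.006], 0.58)]
7 [([0.448, -0.363, -0.004], 0.67), ([0.488, -0.085, 0.011], 0.62), ([0.473, -0.085, 0.006], 0.58)]
8 [([0.448, -0.363, -0.004], 0.67), ([0.488, -0.085, 0.011], 0.62), ([0.473, -0.085, 0.006], 0.58)]
29.7833
```

View pics/cnt.png

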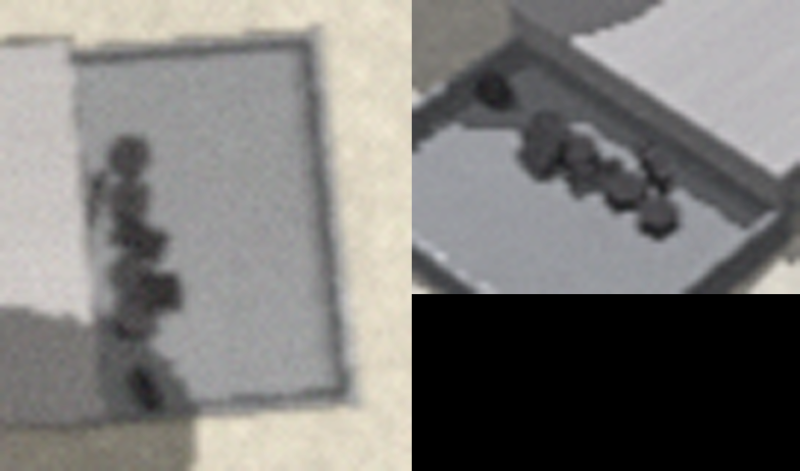

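```bash
python3 - <<'E'
from h import *
manip.hand_in();st()
E
```

```text
the job is handed in; nothing more can be done
the job is handed in; nothing more can be done
```

I pushed all eight chips into the grey tray with one scraper stroke, then pressed the scraper into the free clip, let go and drew the arm away. I handed the job in at about 30 s of the 64 s allowed; no verdict is reported.

- **Chips:** the last top and scene pictures show the plate empty. I count eight dark pieces inside the tray outline, one of them standing on edge by the near wall. Some overlap, so this is a count by eye; the chip network could not separate them, and its first hit was the oil bottle.
- **Scraper:** pressing in met about 5 N, then the shank snapped through and reached a hard stop at x = 0.687. Afterwards the networks put shank and seat about 1 to 2.5 mm apart in both cameras. The foot looks flat on the bench and along the rail. Upright angle and foot height I judged only from the pictures.
- **Bystanders:** the case, oil bottle and spool look unmoved in the final picture; I did not measure them again.
- **Disagreements:** while the arm was working, the top camera was mostly blocked by it. Early estimates of the seat position differed by up to 8 mm, so I relied on the force readings for the last part of the insertion.

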